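# Get the sharpening stone out from behind the pot, jar and can

## Robot

A 6-joint arm with a two-finger parallel gripper is mounted at the origin on the work surface. World frame = base frame: x ahead of the robot, y to its left, z up, the work surface at z = 0. Lengths are in m, angles in rad, forces in N, time in s.
With the tool pointing down it reaches from about 0.4 to 0.925 m from the base axis. Payload 3.4 kg.
Tool frame: the origin (TCP) lies midway between the tips of the shut fingers; the grasp point (between the pads) lies 19 mm behind it; z points along the fingers, y is the line along which they close (so a half turn about z gives the same grasp; the last joint's range is limited). The gripper opens to 85 mm and grips with 20 to 120 N. Pads are 22 mm wide; open, the fingers measure 114 mm over their backs; the gripper's body (76 mm by 85 mm) begins 54 mm behind the grasp point. The pads swing forward as they close: fully open they stand 13 mm farther back than shut.
Start: joints at [-1.218, 0.307, 1.506, -0, 1.328, -0.073], TCP at [0.237, -0.524, 0.231] pointing down, gripper open.
Joint ranges: [-3.12, 3.12], [-1.05, 2.28], [0.14, 2.33], [-1.42, 4.57], [0.1, 2.73], [-2.68, 2.68]. Speed limits (rad/s): [2.57, 2.57, 3.14, 3.14, 3.14, 3.14].

## Interface

Orientations are given as a unit quaternion [x, y, z, w].
In Python, from station import observe, viewer, env gives the robot as it stands.
- The arm moves only by the tool drive_tool, never from a script. Its argument "steps" is a list of rows, each a list of 2 entries, a list of its own where there are three numbers: the shift along the tool's x, y, z in m, then the turn about the tool's z in degrees. In form: [[[tx, ty, tz], yaw], ...]. A call has 1 to 8 rows; each row shifts and turns the commanded pose from where the row before left it, along the tool's axes as they then stand; what a row does not reach is not made up. A row lasts 1/10 s, in which the tool goes at most 50 mm and 8.59 degrees, less where a joint would pass 70% of its speed; a pose out of reach is approached as far as the arm can. A call is refused whole if a number of a shift passes 0.05 or a number of a turn 8.59, either way. A call with a gripper value outside its range is refused whole. "hand" is the opening, from 0 (shut) to 1 (fully open), set as the call begins (left out, the last holds). The fingers move at their own pace and stop on an object; the grip force is fixed at half the most. Time passes only in rows, so rows that do not move let the fingers close. It gives the time, the measured TCP pose, the force, the opening and the grip force at its end, in the units of the state.
- observe(): the state, without advancing time (a new reading comes with each control period).
- viewer.get_image(name): name is "scene" or "top"; returns a dict with "frame" (480x640x3 uint8, blue, green, red), "K" (3x3 intrinsics, pixels), "D" ([k1, k2, p1, p2, k3] as OpenCV has them; the pictures are not rectified), "R" (3x3) and "t" (3): a world point X has camera coordinates R X + t. Camera axes: x right, y down, z forward; pixel columns grow to the right and rows downward; lengths in m; the calibration is good to about 2 mm. A picture is of the moment at which its call begins. There is no depth.
- env.job_done(): hands the job in; it is judged then, once.
The state is a dict: "t": time; "joint_pos": joint angles; "dq": joint speeds; "joint_torque": joint torques, N m; "tool_pos": TCP position; "orientation": TCP orientation; "ft_force": force on the tool from outside, world axes, zero at the start; "wrist_torque": the same for the moment, N m; "grip_width": finger opening in m; "gripper_force": force on a finger pad.
Only numpy, scipy, OpenCV 4.12 (cv2) and the standard library are available. Lean on these libraries where they do the work, as an engineer would, in place of code of your own. Each camera call takes 0.05 s, during which the arm holds its last target. There are 200 camera calls.

## Task

The sharpening stone lies at the back of the wooden crate, behind a clay pot, a screw jar and a metal can. Stand all three on the yellow-edged side board, then lay the stone flat between the two end stops of the dark wooden stone holder, its long way along the holder and centred on its width, and only then put the pot, jar and can back, each upright in the crate on the very spot it came from. Never tip any of the three over, and leave the small carton and the steel socket beside the stone where they are.

Things in the scene. Friction and masses are not known exactly. Their poses are not given: they have to be found in the camera images.
- crate: Fixed light-wood crate, open on top, 200 (x) by 280 mm (y); origin: centre of underside, -x towards the robot. Floor 10 mm thick. Walls 8 mm thick; tops above the bench: +x 60, ends (+-y) 50, -x 20 mm. Pot, jar, can stand in a row along its y at x about -45 mm, about 80 mm apart, in any order; the stone lies behind at x about +21 mm, long way along y.
- board: Fixed flat side board of plywood with yellow long edges, 300 mm (its x) by 110 mm (its y), 12 mm thick. Origin: centre of its underside on the bench. Empty at the start; room for three things in a row along its x, 85 mm apart. To the robot's left or right.
- holder: Fixed dark wooden stone holder, 216 (x) by 84 mm (y), 15 mm thick, with an end stop across each x end, 16 mm wide and 10 mm high above the board, 176 mm clear between them. Origin: centre of its underside on the bench. A stone lying in it has its underside 15 mm above the bench. To the robot's left or right, on the other side from the side board.
- pot: Loose terracotta flowerpot, open on top, 85 mm high, about 140 g. Rim 62 mm across, a straight band over the top 24 mm, wall 5 mm; below it tapers from 54 mm to a 44 mm foot. Origin: centre of its underside, z up. Can be gripped across the rim.
- jar: Loose glass jar of dark screws with a flat steel lid, about 220 g, 102 mm high. Glass body 60 mm across up to 74 mm, lid 60 mm across from 82 to 102 mm height. Origin: centre of its underside, z up. Can be gripped across the lid.
- can: Loose plain metal can, a cylinder 60 mm across with 62 mm beads at both ends (the upper one over the top 4 mm), 120 mm high, about 280 g. Origin: centre of its underside, z up.
- stone: Loose grey sharpening stone, a flat block 150 mm (its x) by 50 mm (its y) by 25 mm high, about 400 g. Origin: centre of its underside, z up; either end may come first. With the row in place there are only about 10 mm between it and the pot, jar and can, too little for a finger.
- carton: Bystander: loose small cardboard carton 36 x 36 x 30 mm high in the crate, beyond the +y end of the stone. Origin: centre of its underside. To be left where it is.
- socket: Bystander: loose short steel socket, a cylinder 32 mm across and 30 mm high, standing in the crate beyond the -y end of the stone. Origin: centre of its underside. To be left where it is.
Things that resemble listed ones, but are neither listed nor needed, are in the scene too. There is more than one size of the stone; the job needs the middle-sized. Leave any purple look-alike of the can alone.

How it is judged:
On the way, in this order (a step that is already met when the one before it is completed fails the run):
1. pot, jar and can all stand released on the side board (x of pot in the frame of board between -0.14 and 0.14 m and y of pot in the frame of board between -0.045 and 0.045 m and z of pot in the frame of board between 0.006 and 0.02 m and angle between each of pot, jar, can's own z axis and vertical below 0.15 rad and contact force between the fingers and pot below 0.1 N and linear speed of each of pot, jar, can below 0.03 m/s and x of jar in the frame of board between -0.14 and 0.14 m and y of jar in the frame of board between -0.045 and 0.045 m and z of jar in the frame of board between 0.006 and 0.02 m and contact force between the fingers and jar below 0.1 N and x of can in the frame of board between -0.14 and 0.14 m and y of can in the frame of board between -0.045 and 0.045 m and z of can in the frame of board between 0.006 and 0.02 m and contact force between the fingers and can below 0.1 N), for 0.2 s.
2. the stone lies released in the holder while pot, jar and can still stand on the side board (all of step 1 and x of stone in the frame of holder between -0.017 and 0.017 m and y of stone in the frame of holder between -0.015 and 0.015 m and z of stone in the frame of holder between 0.01 and 0.02 m and angle between the x axis of stone and the x axis of holder, either way round below 0.2 rad and angle between stone's own z axis and vertical below 0.1 rad and contact force between the fingers and stone below 0.1 N and linear speed of stone below 0.03 m/s), for 0.2 s.
At the end, for the whole second after the job is handed in: Stone flat in the holder, within 17 mm lengthwise, 15 mm sideways and 0.2 rad of its middle; pot, jar and can upright within 15 mm of where each stood at the start; carton and socket within 20 mm of their starts; all released and at rest (x of stone in the frame of holder between -0.017 and 0.017 m and y of stone in the frame of holder between -0.015 and 0.015 m and z of stone in the frame of holder between 0.01 and 0.02 m and angle between the x axis of stone and the x axis of holder, either way round below 0.2 rad and angle between stone's own z axis and vertical below 0.1 rad and contact force between the fingers and stone below 0.1 N and linear speed of each of stone, pot, jar, can below 0.03 m/s and distance of each of pot, jar, can from where it was at the start of the episode below 0.015 m and angle between each of pot, jar, can's own z axis and vertical below 0.12 rad and contact force between the fingers and pot below 0.1 N and contact force between the fingers and jar below 0.1 N and contact force between the fingers and can below 0.1 N and distance of each of carton, socket from where it was at the start of the episode below 0.02 m); the robot touches nothing.
It fails at once if the pot is tipped over (angle between pot's own z axis and vertical above 0.6 rad).
It fails at once if the jar is tipped over (angle between jar's own z axis and vertical above 0.6 rad).
It fails at once if the can is tipped over (angle between can's own z axis and vertical above 0.6 rad).
It fails at once if the carton is shifted (distance of carton from where it was at the start of the episode above 0.02 m).
It fails at once if the socket is shifted (distance of socket from where it was at the start of the episode above 0.02 m).
It also fails if it takes over 134 s, if anything falls off the work surface, if the arm or the gripper's body presses on something with over 40 N, if the wrist force passes 120 N, or if a joint passes its speed limit or range.

## Working session

There is one attempt and no reset: what is moved stays moved. The work goes in short steps, Python scripts to look and compute and a tool call to move; the robot and the scene stay as the last step left them, time stands still between calls to the robot, and variables do not carry over. Pictures are saved under pics/ and viewed, at most 14 in all, crops included, and the job is handed in when it is done.

Besides the shell and the picture viewer there is one more tool, called after "Emit:" by a JSON object that holds its "fn" and its "kwargs", one argument or row to a line. drive_tool: Moves the arm, as the interface text tells. Its arguments: {"type":"object","properties":{"steps":{"type":"array"},"hand":{"type":"number"}},"required":["steps"]}

```bash
mkdir -p pics; ls; python3 - <<'E'
from station import observe, viewer, env
import cv2,numpy as np
s=observe()
for k,v in s.items(): print(k,np.round(v,4))
ims={}
for n in ("scene","top"):
    d=viewer.get_image(n); cv2.imwrite(f"pics/{n}0.png",d["frame"])
    np.savez(f"{n}0.npz",**{k:np.array(v) for k,v in d.items()})
    print(n,np.round(d["K"],1).tolist(),np.round(d["D"],4),np.round(d["R"],3).tolist(),np.round(d["t"],3))
E
```

```text
pics
t 0.0
joint_pos [-1.2185  0.3076  1.5077  0.      1.3284 -0.0735]
dq [ 0.001   0.0005 -0.001  -0.0009  0.0001  0.0002]
joint_torque [ 2.00000e-03 -4.57557e+01 -2.51915e+01  1.00000e-04  1.33000e-02
  0.00000e+00]
tool_pos [ 0.2373 -0.523   0.2304]
orientation [ 9.774e-01  2.113e-01 -1.000e-04 -1.000e-03]
ft_force [-0.6302 -0.1528  0.4297]
wrist_torque [ 0.0134  0.0285 -0.0394]
gripper_force 0.0
grip_width 0.0856
scene [[605.7, 0.0, 317.9], [0.0, 605.7, 239.4], [0.0, 0.0, 1.0]] [-0.0531  0.      0.      0.      0.    ] [[0.121, 0.993, -0.005], [0.758, -0.096, -0.645], [-0.641, 0.074, -0.764]] [-0.063 -0.319  1.401]
top [[599.9, 0.0, 312.0], [0.0, 599.9, 240.7], [0.0, 0.0, 1.0]] [-0.0333  0.      0.      0.      0.    ] [[0.019, -1.0, -0.01], [-0.983, -0.017, -0.182], [0.182, 0.013, -0.983]] [-0.004  0.46   1.097]
```

View pics/scene0.png

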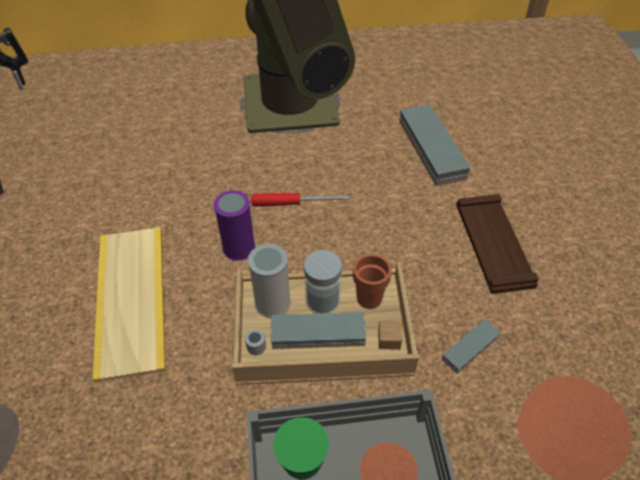

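View pics/top0.png

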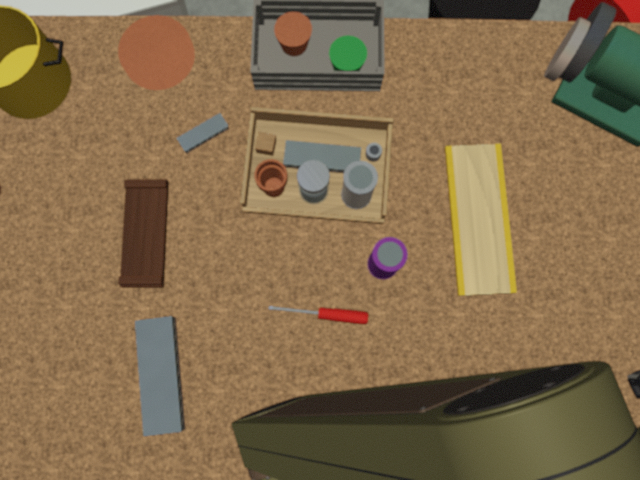

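```bash
python3 - <<'E'
import cv2,numpy as np
a=cv2.imread("pics/top0.png")[100:230,235:400]; b=cv2.imread("pics/scene0.png")[235:385,225:425]
a=cv2.resize(a,(800*165//330,400*130//165*1),interpolation=cv2.INTER_CUBIC) if 0 else cv2.resize(a,None,fx=2.4,fy=2.4,interpolation=cv2.INTER_CUBIC)
b=cv2.resize(b,None,fx=2,fy=2,interpolation=cv2.INTER_CUBIC)
c=np.zeros((320,800,3),np.uint8); c[:a.shape[0],:a.shape[1]]=a; c[:b.shape[0],400:400+b.shape[1]]=b
cv2.imwrite("pics/crop0.png",c)
E
cat > h.py <<'E'
import numpy as np,cv2
def load(n): return dict(np.load(n,allow_pickle=True))
def ray(d,uv):
    p=cv2.undistortPoints(np.array(uv,float).reshape(-1,1,2),d["K"],d["D"]).reshape(-1,2)
    r=np.c_[p,np.ones(len(p))]@d["R"]; return -d["R"].T@d["t"],r/np.linalg.norm(r,axis=1)[:,None]
def plane(d,uv,z):
    o,r=ray(d,uv); return (o+r*((z-o[2])/r[:,2])[:,None])[:,:2]
def tri(d1,u1,d2,u2):
    A=np.zeros((3,3));b=np.zeros(3);l=[]
    for d,u in((d1,u1),(d2,u2)):
        o,r=ray(d,[u]);P=np.eye(3)-np.outer(r[0],r[0]);A+=P;b+=P@o;l.append((P,o))
    X=np.linalg.solve(A,b);return X,[np.linalg.norm(P@(X-o)) for P,o in l]
def proj(d,X):
    return cv2.projectPoints(np.array(X,float).reshape(-1,1,3),cv2.Rodrigues(d["R"])[0],d["t"],d["K"],d["D"])[0].reshape(-1,2)
def big(m,box=None):
    if box: 
        z=np.zeros_like(m);x0,y0,x1,y1=box;z[y0:y1,x0:x1]=m[y0:y1,x0:x1];m=z
    cs=cv2.findContours(m,cv2.RETR_EXTERNAL,cv2.CHAIN_APPROX_NONE)[0];return max(cs,key=cv2.contourArea)
E
python3 - <<'E'
from h import *
t=load("top0.npz");s=load("scene0.npz")
for n,d,pts in(("top",t,dict(lid=(313,176),can=(360,176),canbody=(357,200),stone=(320,157),board=(480,220),holder=(145,235),pot=(262,178),floor=(270,205),wall=(250,150),bench=(220,240),edge=(452,200),soc=(374,151))),("scene",s,dict(lid=(323,268),can=(268,258),canb=(271,295),stone=(318,328),holder=(495,240),pot=(370,296),floor=(320,352),board=(130,300),edge=(98,350),bench=(200,320)))):
    h=cv2.cvtColor(d["frame"],cv2.COLOR_BGR2HSV);print(n,{k:h[v[1],v[0]].tolist() for k,v in pts.items()})
E
```

```text
top {'lid': [100, 10, 148], 'can': [82, 23, 124], 'canbody': [15, 39, 78], 'stone': [83, 24, 128], 'board': [21, 81, 191], 'holder': [11, 145, 79], 'pot': [8, 169, 80], 'floor': [19, 92, 167], 'wall': [18, 120, 128], 'bench': [16, 114, 150], 'edge': [24, 189, 192], 'soc': [105, 20, 78]}
scene {'lid': [87, 15, 156], 'can': [83, 27, 122], 'canb': [18, 27, 94], 'stone': [81, 28, 126], 'holder': [12, 134, 74], 'pot': [8, 150, 68], 'floor': [19, 96, 176], 'board': [22, 86, 207], 'edge': [23, 164, 208], 'bench': [16, 112, 137]}
```

View pics/crop0.png

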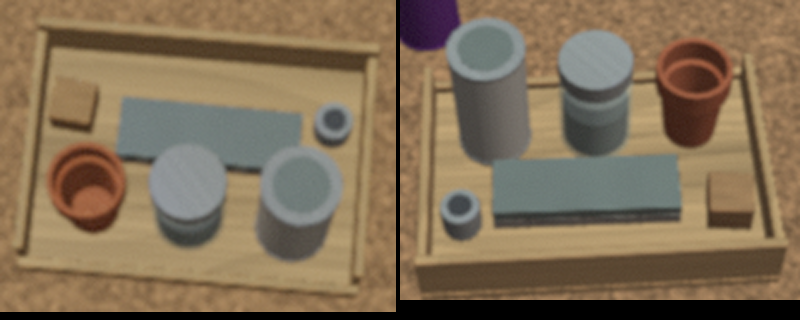

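The stone could be the large one at top (157,375), the small one at top (203,133) or the middle one in the crate at top (322,156). The crate one is the middle-sized and lies behind the row between carton and socket, and the crop confirms it. The can is the plain grey one at top (360,177), not the purple one at (388,255). From left to right in the top view the row is pot (271,176), jar (313,176), can. Next I measure.

```bash
python3 - <<'E'
from h import *
from scipy.optimize import least_squares
V={"top":load("top0.npz"),"scene":load("scene0.npz")}
H={n:cv2.cvtColor(d["frame"],cv2.COLOR_BGR2HSV) for n,d in V.items()}
O={n:d["frame"].copy() for n,d in V.items()}
def m(n,lo,hi): return cv2.inRange(H[n],np.array(lo),np.array(hi))
boxes={"pot":{"top":(250,155,292,198),"scene":(350,252,395,310)},"jar":{"top":(294,157,334,210),"scene":(301,248,346,315)},"can":{"top":(338,157,382,212),"scene":(245,240,293,318)}}
rng={"pot":((0,135,0),(13,255,255)),"jar":((0,0,135),(180,45,255)),"can":((0,0,135),(180,45,255))}
Z={"pot":.095,"jar":.112,"can":.130};R={"pot":.031,"jar":.030,"can":.031}
for o in Z:
  C={}
  for n,d in V.items():
    lo,hi=rng[o]
    if n=="scene" and o!="pot": lo,hi=(0,0,0),(180,62,255)
    c=big(m(n,lo,hi),boxes[o][n]); cv2.drawContours(O[n],[c],-1,(0,0,255),1)
    P=plane(d,c.reshape(-1,2),Z[o]); cam=(-d["R"].T@d["t"])[:2]
    ctr=P.mean(0);f=R[o]
    for i in range(6):
      u=(ctr-cam)/np.linalg.norm(ctr-cam); q=P[(P-ctr)@u>0.0]
      r=least_squares(lambda x:np.hypot(*(q-x[:2]).T)-x[2],[*ctr,R[o]],loss="soft_l1",f_scale=.001); ctr=r.x[:2]
    C[n]=proj(d,[[*ctr,Z[o]]])[0]; print(o,n,np.round(r.x,4),len(q),"rms",np.round(np.sqrt(np.mean(r.fun**2)),4),C[n].round(1))
    cv2.circle(O[n],tuple(int(v) for v in C[n]),1,(0,255,0),-1)
  X,e=tri(V["top"],C["top"],V["scene"],C["scene"]);print("  tri",X.round(4),np.round(e,4))
def rect(name,n,mask,box,z):
  c=big(mask,box);cv2.drawContours(O[n],[c],-1,(255,0,255),1)
  P=plane(V[n],c.reshape(-1,2),z);r=cv2.minAreaRect((P*1000).astype(np.float32));print(name,n,np.round(r[0],1),np.round(r[1],1),round(r[2],1))
  q=cv2.boxPoints(r);cor=proj(V[n],np.c_[q/1000,np.full(4,z)]);return proj(V[n],[[r[0][0]/1000,r[0][1]/1000,z]])[0]
for name,b,rg,z in(("stone",{"top":(280,138,365,175),"scene":(265,308,372,348)},((70,15,100),(100,60,170)),.035),("board",{"top":(440,135,525,305),"scene":(85,220,172,385)},((18,60,150),(30,255,255)),.012),("holder",{"top":(112,172,175,295),"scene":(450,190,545,295)},((0,60,0),(25,255,108)),.02),("holder_yellowbodies",{"top":(112,172,175,295),"scene":(450,190,545,295)},((0,60,0),(14,255,108)),.025)):
  cc={n:rect(name,n,m(n,*rg),b[n],z) for n in V}
  print("  tri",tri(V["top"],cc["top"],V["scene"],cc["scene"])[0].round(4))
c=np.hstack([cv2.resize(O["top"][100:310,110:530],(800,400))]);e=cv2.resize(O["scene"][190:385,85:545],(800,339))
cv2.imwrite("pics/ov1.png",np.vstack([c,e])[:,:]);i=cv2.imread("pics/ov1.png");cv2.imwrite("pics/ov1.png",cv2.resize(i,(640,591)))
E
```

```text
pot top [0.5727 0.0826 0.0286] 46 rms 0.0007 [270.4 174.6]
pot scene [0.5738 0.0814 0.029 ] 46 rms 0.0006 [371.9 268.4]
  tri [0.5729 0.0822 0.0939] [0.0005 0.0005]
jar top [0.5693 0.0045 0.0277] 43 rms 0.0007 [312.5 174.3]
jar scene [0.5687 0.0025 0.0294] 48 rms 0.0005 [322.5 264.3]
  tri [0.5691 0.0035 0.1125] [0.001 0.001]
can top [ 0.5613 -0.081   0.0298] 49 rms 0.0007 [360.3 176.5]
can scene [ 0.5616 -0.083   0.0308] 52 rms 0.0007 [267. 259.]
  tri [ 0.5614 -0.082   0.1295] [0.001 0.001]
stone top [630.7 -11.4] [144.5  47.3] 85.1
stone scene [632.6 -14.2] [148.2  49.5] 84.9
  tri [ 0.6313 -0.0127  0.0329]
board top [ 517.9 -323.7] [305.5 117.7] 3.7
board scene [ 517.5 -326.1] [304.6 115.5] 3.8
  tri [ 0.518  -0.3248  0.0123]
holder top [475.3 333.6] [215.   89.4] 1.1
holder scene [482.5 330.9] [228.1  94.1] 1.0
  tri [0.4766 0.3352 0.0125]
holder_yellowbodies top [474.3 332.1] [214.1  88.7] 1.0
holder_yellowbodies scene [486.3 328.6] [225.8  93.3] 1.0
  tri [0.4765 0.3352 0.0127]
```

View pics/ov1.png

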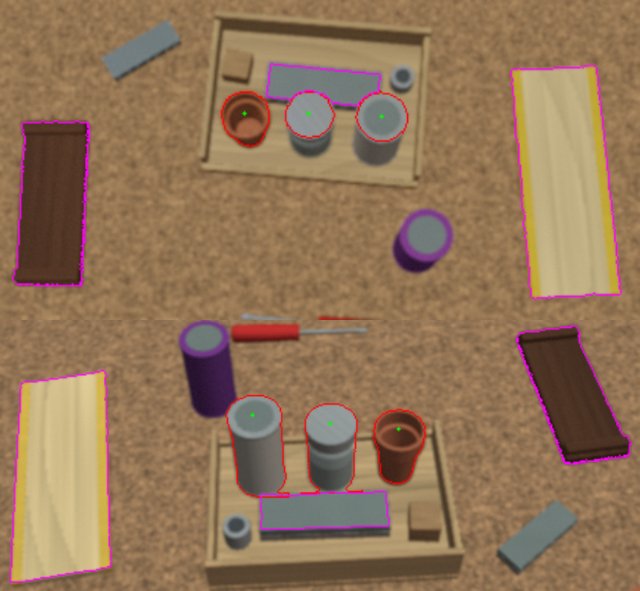

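The overlay contours follow the pot rim, lid, can top, stone top, board and holder well, and the triangulated heights agree with the text. I turn to a 45° grasp yaw, which clears the neighbours in both the crate row and the board row, and go above the can.

Emit:
{"fn": "drive_tool", "kwargs": {
  "steps": [
    [[0,0,0],-7],
    [[0,0,0],-7],
    [[0,0,0],-6.6],
    [[0.045,-0.007,0],0],
    [[0.045,-0.007,0],0],
    [[0.045,-0.007,0],0],
    [[0.045,-0.007,0],0],
    [[0.045,-0.007,0],0]
  ],
  "hand": 1
}}

```text
t: 0.9
tool_pos: [0.3723, -0.3381, 0.231]
orientation: [0.924, 0.382, -0.0, -0.0]
ft_force: [0.9, -0.2, 0.1]
grip_width: 0.0855
gripper_force: 0.0
```

Emit:
{"fn": "drive_tool", "kwargs": {
  "steps": [
    [[0.045,-0.007,0],0],
    [[0.045,-0.007,0],0],
    [[0.045,-0.007,0],0],
    [[0.045,-0.007,0],0],
    [[0.045,-0.007,0],0],
    [[0.045,-0.007,0],0],
    [[0,0,0],0],
    [[0,0,0],0]
  ]
}}

```text
t: 1.7
tool_pos: [0.533, -0.1182, 0.2307]
orientation: [0.923, 0.384, -0.001, -0.0]
ft_force: [-0.1, -0.7, -1.1]
grip_width: 0.0855
gripper_force: 0.0
```

```bash
cat > g.py <<'E'
import sys,numpy as np
from station import observe
from scipy.spatial.transform import Rotation as R
s=observe();r=R.from_quat(s["orientation"]);M=r.as_matrix()
print("t",round(s["t"],2),"pos",np.round(s["tool_pos"],4),"xang",round(np.degrees(np.arctan2(M[1,0],M[0,0])),2),"w",round(s["grip_width"],4),"f",np.round(s["ft_force"],1))
p=np.array(s["tool_pos"])
for a in sys.argv[1:]:
    q=np.array([float(v) for v in a.split(",")]);d=M.T@(q-p);print(a,"shift",np.round(d,4),"rows45",int(np.ceil(np.linalg.norm(d)/.045)));p=q
E
python3 g.py 0.561,-0.082,0.23 0.561,-0.082,0.082
```

```text
t 1.7 pos [ 0.533  -0.1182  0.2307] xang 45.17 w 0.0855 f [-0.1 -0.7 -1.1]
0.561,-0.082,0.23 shift [ 0.0454 -0.0057  0.0006] rows45 2
0.561,-0.082,0.082 shift [0.0002 0.0002 0.148 ] rows45 4
```

Emit:
{"fn": "drive_tool", "kwargs": {
  "steps": [
    [[0.045,-0.006,0],0],
    [[0,0,0],0],
    [[0,0,0.04],0],
    [[0,0,0.04],0],
    [[0,0,0.035],0],
    [[0,0,0.033],0],
    [[0,0,0],0],
    [[0,0,0],0]
  ]
}}

```text
t: 2.5
tool_pos: [0.5597, -0.0844, 0.0833]
orientation: [0.924, 0.382, -0.001, -0.0]
ft_force: [0.1, 0.2, 0.1]
grip_width: 0.0855
gripper_force: 0.0
```

Emit:
{"fn": "drive_tool", "kwargs": {
  "steps": [
    [[0,0,0],0],
    [[0,0,0],0],
    [[0,0,0],0],
    [[0,0,0],0],
    [[0,0,0],0],
    [[0,0,0],0],
    [[0,0,0],0]
  ],
  "hand": 0
}}

```text
t: 3.2
tool_pos: [0.5617, -0.0833, 0.0858]
orientation: [0.924, 0.383, 0.001, 0.001]
ft_force: [-2.1, -0.1, 6.2]
grip_width: 0.0595
gripper_force: 63.3
```

```bash
python3 g.py 0.561,-0.082,0.182 0.602,-0.32,0.182 0.602,-0.32,0.085
```

```text
t 3.2 pos [ 0.5617 -0.0833  0.0858] xang 45.01 w 0.0595 f [-2.1 -0.1  6.2]
0.561,-0.082,0.182 shift [ 0.0006 -0.0011 -0.0962] rows45 3
0.602,-0.32,0.182 shift [-0.1393  0.1972  0.0003] rows45 6
0.602,-0.32,0.085 shift [-0.0002 -0.0003  0.097 ] rows45 3
```

Emit:
{"fn": "drive_tool", "kwargs": {
  "steps": [
    [[0,0,-0.02],0],
    [[0,0,-0.04],0],
    [[0,0,-0.04],0],
    [[-0.02,0.028,0],0],
    [[-0.025,0.035,0],0],
    [[-0.025,0.035,0],0],
    [[-0.025,0.036,0],0],
    [[-0.025,0.036,0],0]
  ]
}}

```text
t: 4.0
tool_pos: [0.5962, -0.2899, 0.1846]
orientation: [0.924, 0.383, 0.001, 0.001]
ft_force: [0.6, -0.3, -2.7]
grip_width: 0.0592
gripper_force: 65.5
```

Emit:
{"fn": "drive_tool", "kwargs": {
  "steps": [
    [[-0.02,0.027,0],0],
    [[0,0,0],0],
    [[0,0,0],0],
    [[0,0,0],0]
  ]
}}

```text
t: 4.4
tool_pos: [0.6005, -0.3203, 0.1836]
orientation: [0.924, 0.383, 0.0, -0.0]
ft_force: [-0.2, 0.9, -2.8]
grip_width: 0.059
gripper_force: 65.7
```

```bash
python3 g.py 0.602,-0.32,0.182 0.602,-0.32,0.0885
```

```text
t 4.4 pos [ 0.6005 -0.3203  0.1836] xang 45.02 w 0.059 f [-0.2  0.9 -2.8]
0.602,-0.32,0.182 shift [0.0013 0.0008 0.0016] rows45 1
0.602,-0.32,0.0885 shift [-0.      0.0001  0.0935] rows45 3
```

Emit:
{"fn": "drive_tool", "kwargs": {
  "steps": [
    [[0.001,0.001,0.03],0],
    [[0,0,0.035],0],
    [[0,0,0.02],0],
    [[0,0,0.01],0],
    [[0,0,0],0],
    [[0,0,0],0],
    [[0,0,0],0]
  ]
}}

```text
t: 5.1
tool_pos: [0.6032, -0.3212, 0.0893]
orientation: [0.924, 0.383, 0.001, 0.001]
ft_force: [-0.2, -1.0, -2.3]
grip_width: 0.0593
gripper_force: 64.7
```

```bash
python3 g.py
```

```text
t 5.1 pos [ 0.6032 -0.3212  0.0893] xang 45.04 w 0.0593 f [-0.2 -1.  -2.3]
```

Emit:
{"fn": "drive_tool", "kwargs": {
  "steps": [
    [[0,0,0.002],0],
    [[0,0,0],0],
    [[0,0,0],0]
  ]
}}

```text
t: 5.4
tool_pos: [0.6032, -0.3217, 0.0872]
orientation: [0.924, 0.383, 0.001, 0.001]
ft_force: [1.4, -0.0, 2.5]
grip_width: 0.0591
gripper_force: 64.5
```

Emit:
{"fn": "drive_tool", "kwargs": {
  "steps": [
    [[0,0,0],0],
    [[0,0,0],0],
    [[0,0,0],0],
    [[0,0,0],0],
    [[0,0,-0.01],0],
    [[0,0,-0.04],0],
    [[0,0,-0.04],0],
    [[0,0,-0.03],0]
  ],
  "hand": 1
}}

```text
t: 6.2
tool_pos: [0.6031, -0.322, 0.2097]
orientation: [0.924, 0.383, 0.001, 0.001]
ft_force: [-0.6, -0.4, 0.5]
grip_width: 0.0853
gripper_force: 0.0
```

Emit:
{"fn": "drive_tool", "kwargs": {
  "steps": [
    [[0.025,-0.032,0],0],
    [[0.026,-0.032,0],0],
    [[0.026,-0.032,0],0],
    [[0.026,-0.032,0],0],
    [[0.026,-0.032,0],0],
    [[0.026,-0.032,0],0],
    [[0.025,-0.031,0],0],
    [[0.025,-0.03,0],0]
  ]
}}

```text
t: 7.0
tool_pos: [0.5681, 0.004, 0.2073]
orientation: [0.924, 0.383, 0.001, 0.0]
ft_force: [0.7, 0.3, -0.0]
grip_width: 0.0855
gripper_force: 0.0
```

Emit:
{"fn": "drive_tool", "kwargs": {
  "steps": [
    [[0,0,0],0],
    [[0,0,0],0]
  ]
}}

```text
t: 7.2
tool_pos: [0.5685, 0.0032, 0.2071]
orientation: [0.923, 0.384, 0.0, 0.0]
ft_force: [0.8, 0.6, 0.1]
grip_width: 0.0852
gripper_force: 0.0
```

```bash
python3 g.py 0.569,0.0035,0.18 0.569,0.0035,0.076; python3 -c "
from station import viewer;import cv2,numpy as np
for n in('scene','top'):
    d=viewer.get_image(n);np.savez(n+'1.npz',**d);cv2.imwrite('pics/%s1.png'%n,d['frame'])"
```

```text
t 7.2 pos [0.5685 0.0032 0.2071] xang 45.14 w 0.0852 f [0.8 0.6 0.1]
0.569,0.0035,0.18 shift [0.0005 0.0001 0.0271] rows45 1
0.569,0.0035,0.076 shift [-0.00e+00 -1.00e-04  1.04e-01] rows45 3
```

View pics/scene1.png

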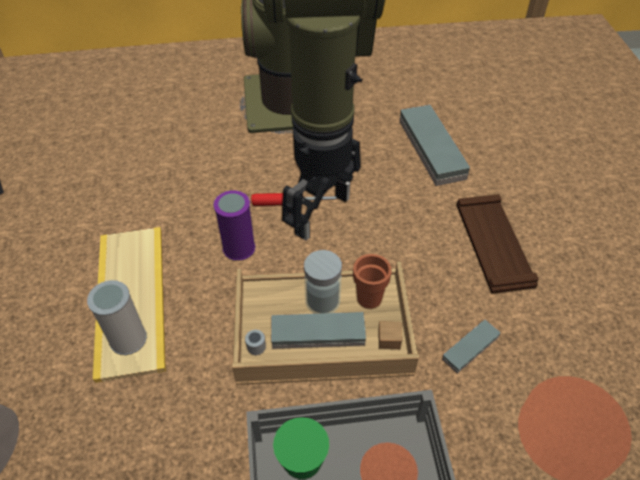

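The can stands upright on the board, with its top at about (112,298). Next is the jar.

Emit:
{"fn": "drive_tool", "kwargs": {
  "steps": [
    [[0,0,0.04],0],
    [[0,0,0.04],0],
    [[0,0,0.03],0],
    [[0,0,0.021],0],
    [[0,0,0],0],
    [[0,0,0],0]
  ]
}}

```text
t: 7.9
tool_pos: [0.5688, 0.0012, 0.0754]
orientation: [0.924, 0.382, -0.0, -0.0]
ft_force: [-0.5, 0.5, -0.4]
grip_width: 0.0853
gripper_force: 0.0
```

Emit:
{"fn": "drive_tool", "kwargs": {
  "steps": [
    [[0,0,0],0],
    [[0,0,0],0],
    [[0,0,0],0],
    [[0,0,0],0],
    [[0,0,0],0],
    [[0,0,0],0],
    [[0,0,0],0]
  ],
  "hand": 0
}}

```text
t: 8.6
tool_pos: [0.5698, 0.0022, 0.0773]
orientation: [0.924, 0.383, 0.002, 0.001]
ft_force: [-0.4, -0.1, 6.7]
grip_width: 0.0589
gripper_force: 63.8
```

```bash
python3 g.py 0.569,0.0035,0.18 0.518,-0.325,0.18
```

```text
t 8.6 pos [0.5698 0.0022 0.0773] xang 45.02 w 0.0589 f [-0.4 -0.1  6.7]
0.569,0.0035,0.18 shift [ 0.0005 -0.0012 -0.1027] rows45 3
0.518,-0.325,0.18 shift [-0.2684  0.1961  0.    ] rows45 8
```

Emit:
{"fn": "drive_tool", "kwargs": {
  "steps": [
    [[0,0,-0.02],0],
    [[0,0,-0.04],0],
    [[0,0,-0.04],0],
    [[-0.025,0.018,0],0],
    [[-0.034,0.025,0],0],
    [[-0.035,0.025,0],0],
    [[-0.035,0.026,0],0],
    [[-0.035,0.026,0],0]
  ]
}}

```text
t: 9.4
tool_pos: [0.5368, -0.1997, 0.1759]
orientation: [0.924, 0.383, 0.0, 0.0]
ft_force: [0.5, -0.2, -2.2]
grip_width: 0.0584
gripper_force: 65.1
```

Emit:
{"fn": "drive_tool", "kwargs": {
  "steps": [
    [[-0.035,0.026,0],0],
    [[-0.035,0.026,0],0],
    [[-0.034,0.024,0],0],
    [[0,0,0],0],
    [[0,0,0],0],
    [[0,0,0],0]
  ]
}}

```text
t: 10.0
tool_pos: [0.5172, -0.3247, 0.1752]
orientation: [0.924, 0.383, -0.0, -0.001]
ft_force: [-0.7, 0.1, -1.8]
grip_width: 0.0586
gripper_force: 65.2
```

```bash
python3 g.py 0.518,-0.325,0.18 0.518,-0.325,0.08
```

```text
t 10.0 pos [ 0.5172 -0.3247  0.1752] xang 45.01 w 0.0586 f [-0.7  0.1 -1.8]
0.518,-0.325,0.18 shift [ 0.0003  0.0008 -0.0048] rows45 1
0.518,-0.325,0.08 shift [-0.      0.0001  0.1   ] rows45 3
```

Emit:
{"fn": "drive_tool", "kwargs": {
  "steps": [
    [[0,0,0.03],0],
    [[0,0,0.035],0],
    [[0,0,0.02],0],
    [[0,0,0.01],0],
    [[0,0,0.002],0],
    [[0,0,0],0],
    [[0,0,0],0]
  ]
}}

```text
t: 10.7
tool_pos: [0.5185, -0.3252, 0.0792]
orientation: [0.924, 0.383, 0.001, 0.001]
ft_force: [0.3, 0.1, -2.0]
grip_width: 0.0585
gripper_force: 65.3
```

```bash
python3 g.py
```

```text
t 10.7 pos [ 0.5185 -0.3252  0.0792] xang 45.08 w 0.0585 f [ 0.3  0.1 -2. ]
```

Emit:
{"fn": "drive_tool", "kwargs": {
  "steps": [
    [[0,0,0.002],0],
    [[0,0,0],0],
    [[0,0,0],0]
  ]
}}

```text
t: 11.0
tool_pos: [0.5186, -0.3255, 0.0786]
orientation: [0.924, 0.383, 0.001, 0.001]
ft_force: [-2.3, 3.3, 8.8]
grip_width: 0.0588
gripper_force: 66.6
```

Emit:
{"fn": "drive_tool", "kwargs": {
  "steps": [
    [[0,0,0],0],
    [[0,0,0],0],
    [[0,0,0],0],
    [[0,0,0],0],
    [[0,0,-0.01],0],
    [[0,0,-0.04],0],
    [[0,0,-0.04],0],
    [[0,0,-0.03],0]
  ],
  "hand": 1
}}

```text
t: 11.8
tool_pos: [0.5182, -0.3262, 0.1993]
orientation: [0.924, 0.383, 0.001, 0.001]
ft_force: [1.2, -0.6, 0.5]
grip_width: 0.0855
gripper_force: 0.0
```

Emit:
{"fn": "drive_tool", "kwargs": {
  "steps": [
    [[0.033,-0.025,0],0],
    [[0.033,-0.025,0],0],
    [[0.033,-0.025,0],0],
    [[0.033,-0.025,0],0],
    [[0.033,-0.025,0],0],
    [[0.033,-0.025,0],0],
    [[0.033,-0.025,0],0],
    [[0.033,-0.025,0],0]
  ]
}}

```text
t: 12.6
tool_pos: [0.5629, 0.004, 0.1971]
orientation: [0.924, 0.383, 0.0, 0.0]
ft_force: [-0.0, -0.5, -0.2]
grip_width: 0.0855
gripper_force: 0.0
```

Emit:
{"fn": "drive_tool", "kwargs": {
  "steps": [
    [[0.033,-0.025,0],0],
    [[0.03,-0.024,0],0],
    [[0,0,0],0],
    [[0,0,0],0],
    [[0,0,0],0]
  ]
}}

```text
t: 13.1
tool_pos: [0.5725, 0.0807, 0.1965]
orientation: [0.924, 0.383, -0.0, 0.0]
ft_force: [0.2, -0.5, -0.2]
grip_width: 0.0857
gripper_force: 0.0
```

```bash
python3 g.py 0.573,0.082,0.18 0.573,0.082,0.057
```

```text
t 13.1 pos [0.5725 0.0807 0.1965] xang 44.98 w 0.0857 f [ 0.2 -0.5 -0.2]
0.573,0.082,0.18 shift [ 0.0012 -0.0006  0.0165] rows45 1
0.573,0.082,0.057 shift [ 1.00e-04 -1.00e-04  1.23e-01] rows45 3
```

Emit:
{"fn": "drive_tool", "kwargs": {
  "steps": [
    [[0.002,-0.001,0.04],0],
    [[0,0,0.04],0],
    [[0,0,0.035],0],
    [[0,0,0.024],0],
    [[0,0,0],0],
    [[0,0,0],0]
  ]
}}

```text
t: 13.7
tool_pos: [0.5735, 0.0824, 0.0575]
orientation: [0.924, 0.382, -0.0, -0.0]
ft_force: [0.0, -0.3, 0.3]
grip_width: 0.0855
gripper_force: 0.0
```

Emit:
{"fn": "drive_tool", "kwargs": {
  "steps": [
    [[0,0,0],0],
    [[0,0,0],0],
    [[0,0,0],0],
    [[0,0,0],0],
    [[0,0,0],0],
    [[0,0,0],0],
    [[0,0,0],0]
  ],
  "hand": 0
}}

```text
t: 14.4
tool_pos: [0.5753, 0.0836, 0.06]
orientation: [0.924, 0.383, 0.002, 0.001]
ft_force: [-0.4, -1.9, 6.1]
grip_width: 0.0597
gripper_force: 63.1
```

```bash
python3 g.py 0.573,0.082,0.157 0.433,-0.33,0.157
```

```text
t 14.4 pos [0.5753 0.0836 0.06  ] xang 45.01 w 0.0597 f [-0.4 -1.9  6.1]
0.573,0.082,0.157 shift [-0.0024 -0.0001 -0.097 ] rows45 3
0.433,-0.33,0.157 shift [-0.3903  0.1923 -0.0007] rows45 10
```

Emit:
{"fn": "drive_tool", "kwargs": {
  "steps": [
    [[0,0,-0.02],0],
    [[0,0,-0.04],0],
    [[0,0,-0.04],0],
    [[0,0,-0.035],0],
    [[-0.03,0.015,0],0],
    [[-0.038,0.019,0],0],
    [[-0.038,0.019,0],0],
    [[-0.038,0.019,0],0]
  ]
}}

```text
t: 15.2
tool_pos: [0.522, -0.0702, 0.1937]
orientation: [0.924, 0.383, 0.001, 0.001]
ft_force: [0.1, -1.3, -2.1]
grip_width: 0.0598
gripper_force: 65.3
```

Emit:
{"fn": "drive_tool", "kwargs": {
  "steps": [
    [[-0.038,0.019,0],0],
    [[-0.038,0.019,0],0],
    [[-0.038,0.019,0],0],
    [[-0.038,0.019,0],0],
    [[-0.038,0.019,0],0],
    [[-0.034,0.015,0],0],
    [[-0.021,0.009,0],0],
    [[0,0,0],0]
  ]
}}

```text
t: 16.0
tool_pos: [0.4325, -0.3297, 0.1935]
orientation: [0.925, 0.381, 0.0, 0.002]
ft_force: [0.8, -0.0, -2.4]
grip_width: 0.0596
gripper_force: 65.3
```

Emit:
{"fn": "drive_tool", "kwargs": {
  "steps": [
    [[0,0,0],0],
    [[0,0,0],0]
  ]
}}

```text
t: 16.2
tool_pos: [0.4335, -0.3254, 0.1927]
orientation: [0.924, 0.383, 0.0, -0.0]
ft_force: [0.7, -0.1, -3.1]
grip_width: 0.0597
gripper_force: 65.3
```

```bash
python3 g.py 0.433,-0.33,0.157 0.433,-0.33,0.063
```

```text
t 16.2 pos [ 0.4335 -0.3254  0.1927] xang 45.03 w 0.0597 f [ 0.7 -0.1 -3.1]
0.433,-0.33,0.157 shift [-0.0036  0.0029  0.0357] rows45 1
0.433,-0.33,0.063 shift [-0.0001 -0.      0.094 ] rows45 3
```

Emit:
{"fn": "drive_tool", "kwargs": {
  "steps": [
    [[-0.003,0.002,0.035],0],
    [[0,0,0.04],0],
    [[0,0,0.035],0],
    [[0,0,0.012],0],
    [[0,0,0.008],0],
    [[0,0,0],0],
    [[0,0,0],0]
  ]
}}

```text
t: 16.9
tool_pos: [0.434, -0.3305, 0.0637]
orientation: [0.924, 0.383, 0.001, 0.001]
ft_force: [0.8, 0.0, -1.8]
grip_width: 0.0599
gripper_force: 65.7
```

Emit:
{"fn": "drive_tool", "kwargs": {
  "steps": [
    [[0,0,0.002],0],
    [[0,0,0],0],
    [[0,0,0],0]
  ]
}}

```text
t: 17.2
tool_pos: [0.4339, -0.331, 0.062]
orientation: [0.924, 0.383, 0.001, 0.002]
ft_force: [0.1, 0.2, 5.5]
grip_width: 0.0596
gripper_force: 66.1
```

```bash
python3 g.py
```

```text
t 17.2 pos [ 0.4339 -0.331   0.062 ] xang 45.0 w 0.0596 f [0.1 0.2 5.5]
```

Emit:
{"fn": "drive_tool", "kwargs": {
  "steps": [
    [[0,0,0],0],
    [[0,0,0],0],
    [[0,0,0],0],
    [[0,0,0],0],
    [[0,0,-0.01],0],
    [[0,0,-0.04],0],
    [[0,0,-0.04],0],
    [[0,0,-0.04],0]
  ],
  "hand": 1
}}

```text
t: 18.0
tool_pos: [0.4324, -0.3297, 0.1921]
orientation: [0.924, 0.383, -0.0, -0.0]
ft_force: [-0.0, -0.8, -0.8]
grip_width: 0.0852
gripper_force: 0.0
```

Emit:
{"fn": "drive_tool", "kwargs": {
  "steps": [
    [[0,0,0],-8],
    [[0,0,0],-8],
    [[0,0,0],-8],
    [[0,0,0],-8],
    [[0,0,0],-8],
    [[0,0,0],0],
    [[0,0,0],0]
  ]
}}

```text
t: 18.7
tool_pos: [0.4326, -0.3299, 0.1907]
orientation: [0.738, 0.674, 0.0, 0.0]
ft_force: [-0.7, -0.5, 0.7]
grip_width: 0.0852
gripper_force: 0.0
```

```bash
cat > look.py <<'E'
import sys,numpy as np,cv2
from station import viewer
k=sys.argv[1]
for n in('scene','top'):
    d=viewer.get_image(n);np.savez(n+k+'.npz',**d);cv2.imwrite('pics/%s%s.png'%(n,k),d['frame'])
E
python3 look.py 2
cat > st.py <<'E'
import sys
from h import *
k=sys.argv[1];V={n:load(n+k+".npz") for n in("top","scene")}
O=[]
for name,rg,b,z in(("stone",((70,12,90),(110,60,180)),{"top":(280,138,365,175),"scene":(265,308,372,360)},.035),):
  C={}
  for n,d in V.items():
    h=cv2.cvtColor(d["frame"],cv2.COLOR_BGR2HSV);c=big(cv2.inRange(h,*map(np.array,rg)),b[n])
    P=plane(d,c.reshape(-1,2),z);r=cv2.minAreaRect((P*1000).astype(np.float32));print(name,n,np.round(r[0],1),np.round(r[1],1),round(r[2],1))
    C[n]=proj(d,[[r[0][0]/1000,r[0][1]/1000,z]])[0]
  print(" tri",tri(V["top"],C["top"],V["scene"],C["scene"])[0].round(4))
E
python3 st.py 2; python3 g.py
python3 - <<'E'
import cv2,numpy as np
a=cv2.imread("pics/top2.png")[165:300,105:185];b=cv2.imread("pics/scene2.png")[185:300,445:550]
c=np.zeros((600,800,3),np.uint8);a=cv2.resize(a,None,fx=4.4,fy=4.4,interpolation=2);b=cv2.resize(b,None,fx=4,fy=4,interpolation=2)
c[:a.shape[0],:a.shape[1]]=a;c[:b.shape[0],370:370+b.shape[1]]=b;cv2.imwrite("pics/hold2.png",c)
E
```

```text
stone top [630.5 -11.5] [145.2  47.6] 85.1
stone scene [634.  -13.4] [146.3  47.6] 85.3
 tri [ 0.6317 -0.0123  0.0312]
t 18.8 pos [ 0.4326 -0.33    0.1905] xang 84.87 w 0.0856 f [0.7 0.1 0.2]
```

View pics/scene2.png

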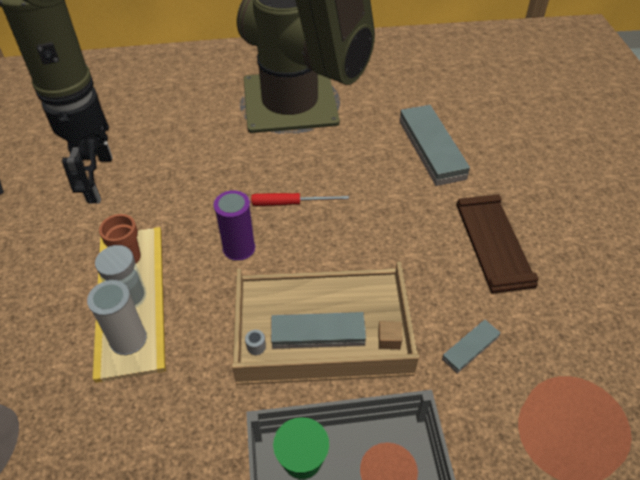

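View pics/hold2.png

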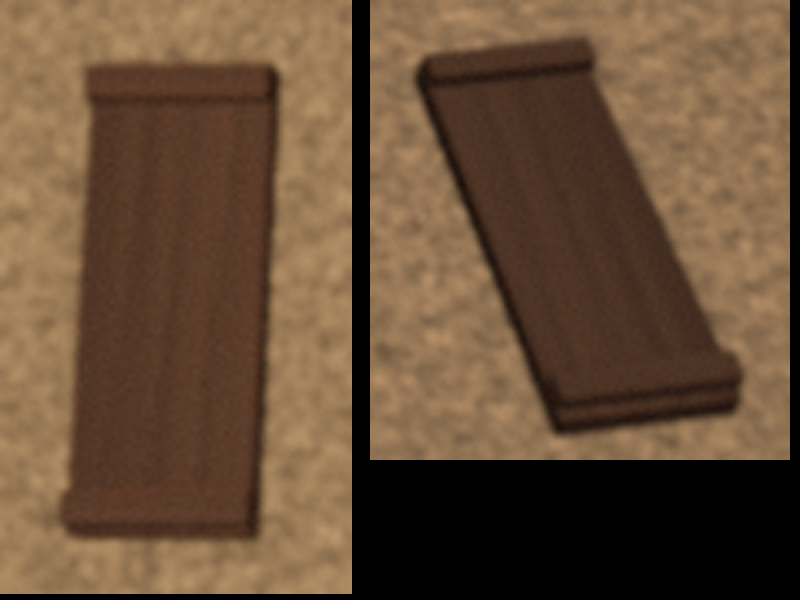

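```bash
python3 - <<'E'
from h import *
t=load("top2.npz");s=load("scene2.npz")
T=np.array([[88,67],[273,66],[66,527],[250,526]])/4.4+[105,165]
S=(np.array([[740,378],[558,404],[590,42],[428,58]])-[370,0])/4+[445,185]
X=np.array([tri(t,a,s,b)[0] for a,b in zip(T,S)]);print(X.round(4))
for d,P in((t,T),(s,S)):
    p=plane(d,P,.025);c=p.mean(0);u=(p[0]+p[1]-p[2]-p[3])/2;v=(p[0]+p[2]-p[1]-p[3])/2
    print(c.round(4),np.hypot(*u).round(4),np.hypot(*v).round(4),np.degrees([np.arctan2(u[1],u[0]),np.arctan2(-v[0],v[1])]).round(2))
E
python3 g.py 0.632,-0.0125,0.19
```

```text
[[0.579  0.3772 0.0216]
 [0.5812 0.2943 0.0201]
 [0.3719 0.3747 0.0186]
 [0.3736 0.2928 0.0197]]
[0.4753 0.3323] 0.2072 0.0822 [1.26 1.25]
[0.4804 0.3333] 0.205 0.082 [0.18 1.41]
t 18.8 pos [ 0.4326 -0.33    0.1905] xang 84.87 w 0.0856 f [0.7 0.1 0.2]
0.632,-0.0125,0.19 shift [0.334  0.1701 0.0005] rows45 9
```

Pot, jar and can stand upright on the board at about (120,235), (118,270) and (120,315), and the stone is free. The enlarged holder shows both end stops clearly. I go to the stone.

Emit:
{"fn": "drive_tool", "kwargs": {
  "steps": [
    [[0.037,0.019,0],0],
    [[0.037,0.019,0],0],
    [[0.037,0.019,0],0],
    [[0.037,0.019,0],0],
    [[0.037,0.019,0],0],
    [[0.037,0.019,0],0],
    [[0.037,0.019,0],0],
    [[0.037,0.019,0],0]
  ]
}}

```text
t: 19.6
tool_pos: [0.6106, -0.0467, 0.1904]
orientation: [0.738, 0.675, -0.0, 0.0]
ft_force: [-0.0, 0.4, -0.2]
grip_width: 0.0854
gripper_force: 0.0
```

Emit:
{"fn": "drive_tool", "kwargs": {
  "steps": [
    [[0.037,0.018,0],0],
    [[0,0,0],0],
    [[0,0,0],0],
    [[0,0,0],0]
  ]
}}

```text
t: 20.0
tool_pos: [0.6303, -0.0137, 0.19]
orientation: [0.738, 0.675, -0.001, -0.0]
ft_force: [0.5, -0.5, 0.7]
grip_width: 0.0855
gripper_force: 0.0
```

```bash
python3 g.py 0.632,-0.0125,0.08 0.632,-0.0125,0.011
```

```text
t 20.0 pos [ 0.6303 -0.0137  0.19  ] xang 84.94 w 0.0855 f [ 0.5 -0.5  0.7]
0.632,-0.0125,0.08 shift [0.0014 0.0017 0.11  ] rows45 3
0.632,-0.0125,0.011 shift [0.     0.0001 0.069 ] rows45 2
```

Emit:
{"fn": "drive_tool", "kwargs": {
  "steps": [
    [[0.002,0.001,0.04],0],
    [[0,0,0.04],0],
    [[0,0,0.04],0],
    [[0,0,0.03],0],
    [[0,0,0.018],0],
    [[0,0,0.01],0],
    [[0,0,0],0],
    [[0,0,0],0]
  ]
}}

```text
t: 20.8
tool_pos: [0.6328, -0.0119, 0.0132]
orientation: [0.738, 0.675, 0.0, 0.001]
ft_force: [0.9, -0.6, -0.3]
grip_width: 0.0855
gripper_force: 0.0
```

```bash
python3 g.py
```

```text
t 20.8 pos [ 0.6328 -0.0119  0.0132] xang 84.93 w 0.0855 f [ 0.9 -0.6 -0.3]
```

Emit:
{"fn": "drive_tool", "kwargs": {
  "steps": [
    [[0,0,0.001],0],
    [[0,0,0],0],
    [[0,0,0],0],
    [[0,0,0],0],
    [[0,0,0],0],
    [[0,0,0],0],
    [[0,0,0],0],
    [[0,0,0],0]
  ],
  "hand": 0
}}

```text
t: 21.6
tool_pos: [0.6334, -0.0112, 0.0128]
orientation: [0.737, 0.676, 0.001, 0.001]
ft_force: [-0.6, 0.2, 6.3]
grip_width: 0.0486
gripper_force: 64.9
```

Emit:
{"fn": "drive_tool", "kwargs": {
  "steps": [
    [[0,0,-0.02],0],
    [[0,0,-0.035],0],
    [[0,0,-0.04],0],
    [[0,0,-0.04],0],
    [[0,0,0],0],
    [[0,0,0],0]
  ]
}}

```text
t: 22.2
tool_pos: [0.6323, -0.011, 0.147]
orientation: [0.737, 0.676, 0.001, 0.001]
ft_force: [0.3, -1.0, -4.0]
grip_width: 0.0489
gripper_force: 63.9
```

```bash
python3 g.py; python3 look.py 3; python3 -c "
import cv2,numpy as np
a=cv2.imread('pics/top3.png')[60:260,200:440];b=cv2.imread('pics/scene3.png')[150:390,220:430]
c=np.zeros((480,800,3),np.uint8);c[:333,:400]=cv2.resize(a,(400,333));c[:457,400:]=cv2.resize(b,(400,457));cv2.imwrite('pics/c3.png',c)"
```

```text
t 22.2 pos [ 0.6323 -0.011   0.147 ] xang 85.01 w 0.0489 f [ 0.3 -1.  -4. ]
```

View pics/c3.png

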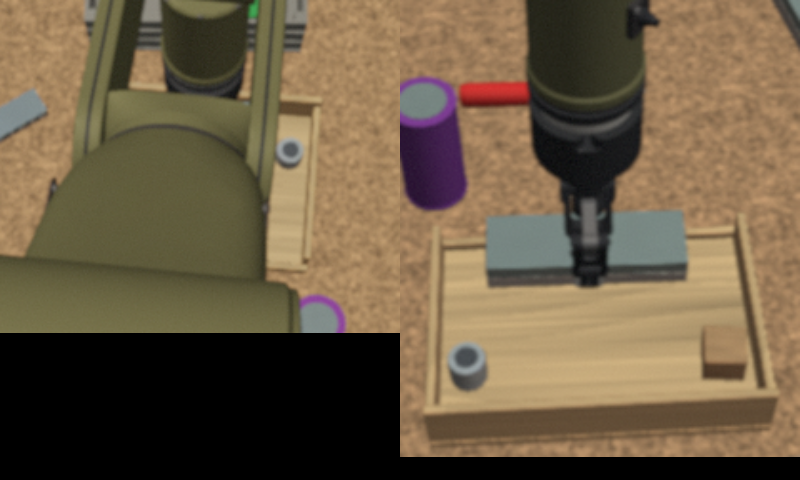

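The stone hangs level, with the finger at (589,255) in the crop near its middle, spanning (486–686). Carton and socket are untouched. I carry it to the holder.

```bash
python3 g.py 0.478,0.3335,0.147
```

```text
t 22.3 pos [ 0.6303 -0.0109  0.1444] xang 85.0 w 0.0489 f [-1.1  1.3 -4. ]
0.478,0.3335,0.147 shift [ 0.3298 -0.1817 -0.0019] rows45 9
```

Emit:
{"fn": "drive_tool", "kwargs": {
  "steps": [
    [[0.025,-0.014,0],0],
    [[0.036,-0.02,0],0],
    [[0.036,-0.02,0],0],
    [[0.036,-0.02,0],0],
    [[0.036,-0.02,0],0],
    [[0.036,-0.02,0],0],
    [[0.036,-0.02,0],0],
    [[0.036,-0.02,0],0]
  ]
}}

```text
t: 23.1
tool_pos: [0.5004, 0.2789, 0.1438]
orientation: [0.737, 0.676, -0.002, -0.001]
ft_force: [1.2, 0.5, -3.1]
grip_width: 0.0487
gripper_force: 63.8
```

Emit:
{"fn": "drive_tool", "kwargs": {
  "steps": [
    [[0.033,-0.017,0],0],
    [[0.02,-0.011,0],0],
    [[0,0,0],5],
    [[0,0,0],8],
    [[0,0,0],8],
    [[0,0,0],8],
    [[0,0,0],8],
    [[0,0,0],8]
  ]
}}

```text
t: 23.9
tool_pos: [0.478, 0.3326, 0.1436]
orientation: [0.941, 0.339, -0.003, 0.001]
ft_force: [-0.3, -0.4, -4.4]
grip_width: 0.0488
gripper_force: 63.8
```

Emit:
{"fn": "drive_tool", "kwargs": {
  "steps": [
    [[0,0,0],8],
    [[0,0,0],8],
    [[0,0,0],8],
    [[0,0,0],8],
    [[0,0,0],6.8],
    [[0,0,0],0],
    [[0,0,0],0],
    [[0,0,0],0]
  ]
}}

```text
t: 24.7
tool_pos: [0.4791, 0.3332, 0.1453]
orientation: [1.0, 0.011, -0.001, 0.001]
ft_force: [0.5, 0.5, -3.8]
grip_width: 0.0486
gripper_force: 63.8
```

```bash
python3 g.py 0.478,0.3335,0.06; python3 -c "
from station import observe;print(observe()['joint_pos'])"
```

```text
t 24.7 pos [0.4791 0.3332 0.1453] xang 1.31 w 0.0486 f [ 0.5  0.5 -3.8]
0.478,0.3335,0.06 shift [-0.001  -0.0004  0.0853] rows45 2
[5.35217966e-01 3.95613996e-01 1.60327934e+00 1.00752027e-05
 1.14474151e+00 2.08311657e+00]
```

Emit:
{"fn": "drive_tool", "kwargs": {
  "steps": [
    [[-0.001,0,0.03],0],
    [[0,0,0.04],0],
    [[0,0,0.03],0],
    [[0,0,0],0],
    [[0,0,0],0]
  ]
}}

```text
t: 25.2
tool_pos: [0.4785, 0.3334, 0.0461]
orientation: [1.0, 0.011, -0.001, 0.0]
ft_force: [0.7, 0.6, -2.9]
grip_width: 0.0489
gripper_force: 63.8
```

```bash
python3 g.py 0.478,0.3335,0.018; python3 look.py 4; python3 -c "
import cv2,numpy as np
b=cv2.imread('pics/scene4.png')[150:320,410:570]
cv2.imwrite('pics/c4.png',cv2.resize(b,None,fx=3.5,fy=3.5,interpolation=2))"
```

```text
t 25.2 pos [0.4785 0.3334 0.0461] xang 1.24 w 0.0489 f [ 0.7  0.6 -2.9]
0.478,0.3335,0.018 shift [-0.0005 -0.0001  0.0281] rows45 1
```

View pics/c4.png

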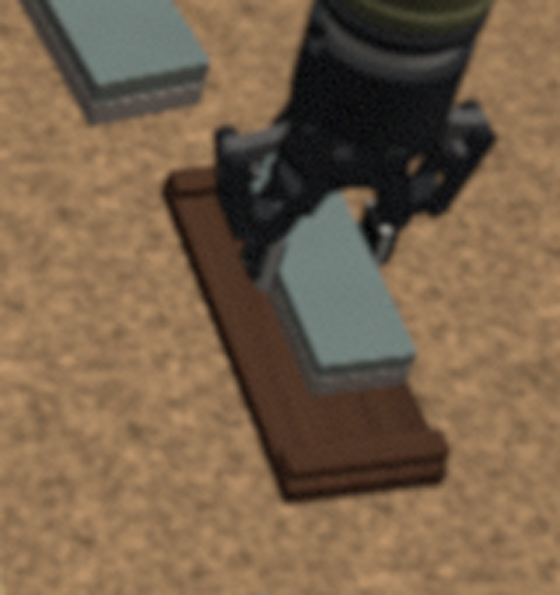

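```bash
python3 - <<'E'
from h import *
s=load("scene4.npz");P=np.array([[315,390],[410,378]])/3.5+[410,150]
print(plane(s,P,.0433).round(4)); P=np.array([[320,364],[412,352]])/3.5+[410,150];print(plane(s,P,.0683).round(4))
E
```

```text
[[0.548  0.314 ]
 [0.5467 0.3635]]
[[0.5512 0.3097]
 [0.5496 0.3568]]
```

Emit:
{"fn": "drive_tool", "kwargs": {
  "steps": [
    [[0.002,0,0.015],0],
    [[0,0,0.008],0],
    [[0,0,0.004],0],
    [[0,0,0],0],
    [[0,0,0],0]
  ]
}}

```text
t: 25.8
tool_pos: [0.4809, 0.3337, 0.0199]
orientation: [1.0, 0.01, 0.0, -0.0]
ft_force: [-0.0, 0.4, -3.8]
grip_width: 0.0487
gripper_force: 63.9
```

```bash
python3 g.py
```

```text
t 25.8 pos [0.4809 0.3337 0.0199] xang 1.2 w 0.0487 f [-0.   0.4 -3.8]
```

Emit:
{"fn": "drive_tool", "kwargs": {
  "steps": [
    [[0,0,0.002],0],
    [[0,0,0.001],0],
    [[0,0,0],0],
    [[0,0,0],0]
  ]
}}

```text
t: 26.2
tool_pos: [0.4813, 0.3339, 0.0179]
orientation: [1.0, 0.011, 0.001, -0.0]
ft_force: [-1.7, -0.3, 5.8]
grip_width: 0.0491
gripper_force: 64.9
```

Emit:
{"fn": "drive_tool", "kwargs": {
  "steps": [
    [[0,0,0],0],
    [[0,0,0],0],
    [[0,0,0],0],
    [[0,0,0],0],
    [[0,0,-0.02],0],
    [[0,0,-0.04],0],
    [[0,0,-0.04],0],
    [[0,0,-0.04],0]
  ],
  "hand": 1
}}

```text
t: 27.0
tool_pos: [0.4804, 0.3333, 0.1574]
orientation: [1.0, 0.01, -0.0, 0.0]
ft_force: [1.7, 0.8, 0.1]
grip_width: 0.0852
gripper_force: 0.0
```

Emit:
{"fn": "drive_tool", "kwargs": {
  "steps": [
    [[0,0,-0.04],-8],
    [[0,-0.02,0],-8],
    [[0,0,0],-8],
    [[0,0,0],-8],
    [[0,0,0],-8],
    [[0,0,0],-3.8],
    [[0,0,0],0],
    [[0,0,0],0]
  ]
}}

```text
t: 27.8
tool_pos: [0.4774, 0.3532, 0.1961]
orientation: [0.924, 0.382, -0.0, 0.0]
ft_force: [0.1, 0.5, -0.7]
grip_width: 0.0852
gripper_force: 0.0
```

```bash
python3 g.py 0.434,-0.3305,0.21;
```

```text
t 27.8 pos [0.4774 0.3532 0.1961] xang 44.9 w 0.0852 f [ 0.1  0.5 -0.7]
0.434,-0.3305,0.21 shift [-0.5133  0.4537 -0.0138] rows45 16
```

Emit:
{"fn": "drive_tool", "kwargs": {
  "steps": [
    [[-0.032,0.028,-0.014],0],
    [[-0.032,0.028,0],0],
    [[-0.032,0.028,0],0],
    [[-0.032,0.028,0],0],
    [[-0.032,0.028,0],0],
    [[-0.032,0.028,0],0],
    [[-0.032,0.028,0],0],
    [[-0.032,0.028,0],0]
  ]
}}

```text
t: 28.6
tool_pos: [0.4545, 0.0123, 0.2105]
orientation: [0.924, 0.382, 0.0, 0.0]
ft_force: [0.5, 0.2, 0.0]
grip_width: 0.0857
gripper_force: 0.0
```

Emit:
{"fn": "drive_tool", "kwargs": {
  "steps": [
    [[-0.032,0.028,0],0],
    [[-0.032,0.028,0],0],
    [[-0.032,0.028,0],0],
    [[-0.032,0.028,0],0],
    [[-0.032,0.028,0],0],
    [[-0.032,0.028,0],0],
    [[-0.032,0.028,0],0],
    [[-0.032,0.028,0],0]
  ]
}}

```text
t: 29.4
tool_pos: [0.4318, -0.3274, 0.2104]
orientation: [0.924, 0.382, 0.0, 0.0]
ft_force: [0.8, 0.6, -0.0]
grip_width: 0.0856
gripper_force: 0.0
```

Emit:
{"fn": "drive_tool", "kwargs": {
  "steps": [
    [[0,0.005,0],0],
    [[0,0,0],0],
    [[0,0,0],0],
    [[0,0,0],0]
  ]
}}

```text
t: 29.8
tool_pos: [0.4356, -0.3275, 0.2102]
orientation: [0.924, 0.383, -0.0, -0.001]
ft_force: [-0.7, -0.9, 1.0]
grip_width: 0.0856
gripper_force: 0.0
```

```bash
python3 g.py 0.434,-0.331,0.21 0.434,-0.331,0.061; python3 look.py 5; python3 -c "
import cv2,numpy as np
b=cv2.imread('pics/scene5.png')[170:320,60:560];a=cv2.imread('pics/top5.png')[100:310,100:530]
c=np.zeros((600,780,3),np.uint8);c[:234,:780]=cv2.resize(b,(780,234));e=cv2.resize(a,(734,358));c[240:598,:734]=e;cv2.imwrite('pics/c5.png',c)"
```

```text
t 29.8 pos [ 0.4356 -0.3275  0.2102] xang 45.06 w 0.0856 f [-0.7 -0.9  1. ]
0.434,-0.331,0.21 shift [-0.0036  0.0014  0.0002] rows45 1
0.434,-0.331,0.061 shift [-0.      0.0002  0.149 ] rows45 4
```

View pics/c5.png

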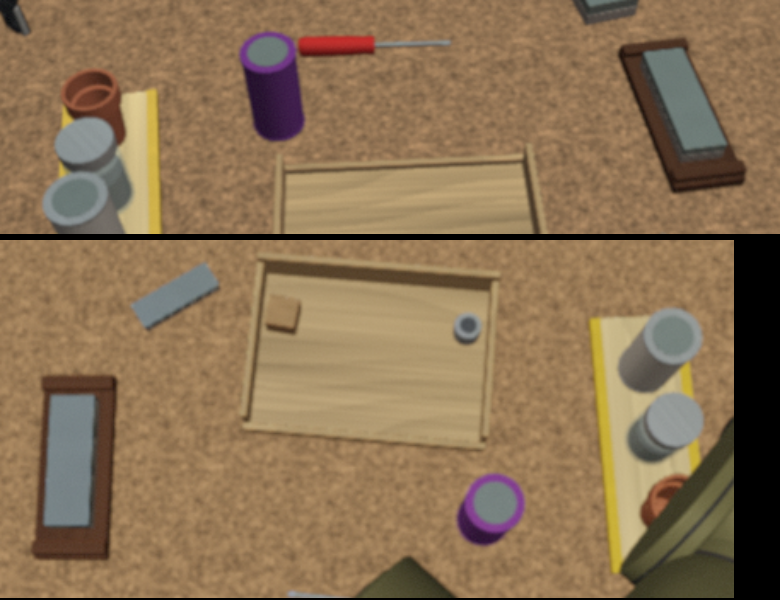

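```bash
python3 - <<'E'
from h import *
C={};V={n:load(n+"5.npz") for n in("top","scene")}
for n,b in(("top",(115,185,165,280)),("scene",(455,190,535,280))):
  d=V[n];h=cv2.cvtColor(d["frame"],cv2.COLOR_BGR2HSV);c=big(cv2.inRange(h,np.array((70,12,90)),np.array((110,60,180))),b)
  P=plane(d,c.reshape(-1,2),.04);r=cv2.minAreaRect((P*1000).astype(np.float32));print(n,np.round(r[0],1),np.round(r[1],1),round(r[2],1))
  C[n]=proj(d,[[r[0][0]/1000,r[0][1]/1000,.04]])[0]
print(tri(V["top"],C["top"],V["scene"],C["scene"])[0].round(4))
E
```

```text
top [478.2 333.7] [149.1  50.5] 1.1
scene [478.4 332.7] [149.2  48.9] 1.4
[0.4781 0.3333 0.0398]
```

Emit:
{"fn": "drive_tool", "kwargs": {
  "steps": [
    [[-0.003,0.001,0.04],0],
    [[0,0,0.04],0],
    [[0,0,0.04],0],
    [[0,0,0.027],0],
    [[0,0,0],0],
    [[0,0,0],0]
  ]
}}

```text
t: 30.5
tool_pos: [0.4346, -0.3314, 0.0636]
orientation: [0.924, 0.383, -0.0, -0.0]
ft_force: [0.3, -0.5, 0.2]
grip_width: 0.0859
gripper_force: 0.0
```

Emit:
{"fn": "drive_tool", "kwargs": {
  "steps": [
    [[0,0,0],0],
    [[0,0,0],0],
    [[0,0,0],0],
    [[0,0,0],0],
    [[0,0,0],0],
    [[0,0,0],0],
    [[0,0,0],0]
  ],
  "hand": 0
}}

```text
t: 31.2
tool_pos: [0.4354, -0.3328, 0.0661]
orientation: [0.924, 0.383, 0.001, 0.002]
ft_force: [-1.7, 2.6, 7.7]
grip_width: 0.0598
gripper_force: 62.6
```

```bash
python3 g.py
```

```text
t 31.2 pos [ 0.4354 -0.3328  0.0661] xang 44.99 w 0.0598 f [-1.7  2.6  7.7]
```

Emit:
{"fn": "drive_tool", "kwargs": {
  "steps": [
    [[0,0,-0.02],0],
    [[0,0,-0.04],0],
    [[0,0,-0.04],0],
    [[0,0,-0.03],0],
    [[0.03,-0.015,0],0],
    [[0.038,-0.019,0],0],
    [[0.038,-0.019,0],0],
    [[0.038,-0.019,0],0]
  ]
}}

```text
t: 32.0
tool_pos: [0.4857, -0.178, 0.1948]
orientation: [0.924, 0.382, 0.001, 0.001]
ft_force: [0.7, -0.0, -1.8]
grip_width: 0.0601
gripper_force: 65.3
```

Emit:
{"fn": "drive_tool", "kwargs": {
  "steps": [
    [[0.038,-0.019,0],0],
    [[0.038,-0.019,0],0],
    [[0.038,-0.019,0],0],
    [[0.038,-0.019,0],0],
    [[0.038,-0.019,0],0],
    [[0.038,-0.019,0],0],
    [[0.022,-0.01,0],0],
    [[0,0,0],0]
  ]
}}

```text
t: 32.8
tool_pos: [0.5758, 0.0887, 0.1946]
orientation: [0.923, 0.384, 0.002, -0.0]
ft_force: [0.1, -0.6, -1.9]
grip_width: 0.0598
gripper_force: 65.3
```

Emit:
{"fn": "drive_tool", "kwargs": {
  "steps": [
    [[0,0,0],0],
    [[0,0,0],0],
    [[0,0,0],0]
  ]
}}

```text
t: 33.1
tool_pos: [0.5739, 0.0841, 0.1936]
orientation: [0.924, 0.382, -0.0, 0.0]
ft_force: [0.0, -0.5, -2.2]
grip_width: 0.0599
gripper_force: 65.3
```

```bash
python3 g.py 0.5753,0.0836,0.19 0.5753,0.0836,0.066
```

```text
t 33.1 pos [0.5739 0.0841 0.1936] xang 44.92 w 0.0599 f [ 0.  -0.5 -2.2]
0.5753,0.0836,0.19 shift [0.0006 0.0013 0.0036] rows45 1
0.5753,0.0836,0.066 shift [ 0.    -0.     0.124] rows45 3
```

Emit:
{"fn": "drive_tool", "kwargs": {
  "steps": [
    [[0.001,0.001,0.035],0],
    [[0,0,0.04],0],
    [[0,0,0.035],0],
    [[0,0,0.012],0],
    [[0,0,0.004],0],
    [[0,0,0],0],
    [[0,0,0],0],
    [[0,0,0],0]
  ]
}}

```text
t: 33.9
tool_pos: [0.5773, 0.0853, 0.0691]
orientation: [0.924, 0.383, 0.002, 0.001]
ft_force: [0.2, -0.6, -1.8]
grip_width: 0.0598
gripper_force: 65.5
```

```bash
python3 g.py 0.5753,0.0836,0.066
```

```text
t 33.9 pos [0.5773 0.0853 0.0691] xang 44.99 w 0.0598 f [ 0.2 -0.6 -1.8]
0.5753,0.0836,0.066 shift [-0.0026 -0.0002  0.0031] rows45 1
```

Emit:
{"fn": "drive_tool", "kwargs": {
  "steps": [
    [[-0.002,0,0.003],0],
    [[0,0,0.002],0],
    [[0,0,0],0],
    [[0,0,0],0]
  ]
}}

```text
t: 34.3
tool_pos: [0.5752, 0.0841, 0.0642]
orientation: [0.924, 0.383, 0.001, 0.0]
ft_force: [-0.9, 0.9, 8.3]
grip_width: 0.0596
gripper_force: 66.2
```

Emit:
{"fn": "drive_tool", "kwargs": {
  "steps": [
    [[0,0,0],0],
    [[0,0,0],0],
    [[0,0,0],0],
    [[0,0,0],0],
    [[0,0,-0.01],0],
    [[0,0,-0.04],0],
    [[0,0,-0.045],0],
    [[0,0,-0.045],0]
  ],
  "hand": 1
}}

```text
t: 35.1
tool_pos: [0.5739, 0.0838, 0.204]
orientation: [0.924, 0.383, -0.0, -0.0]
ft_force: [0.5, -0.1, 0.4]
grip_width: 0.0853
gripper_force: 0.0
```

Emit:
{"fn": "drive_tool", "kwargs": {
  "steps": [
    [[-0.033,0.025,0],0],
    [[-0.033,0.025,0],0],
    [[-0.033,0.025,0],0],
    [[-0.033,0.025,0],0],
    [[-0.033,0.025,0],0],
    [[-0.033,0.025,0],0],
    [[-0.033,0.025,0],0],
    [[-0.033,0.025,0],0]
  ]
}}

```text
t: 35.9
tool_pos: [0.5286, -0.2459, 0.2031]
orientation: [0.924, 0.383, 0.0, 0.0]
ft_force: [0.4, 0.1, 0.6]
grip_width: 0.0855
gripper_force: 0.0
```

Emit:
{"fn": "drive_tool", "kwargs": {
  "steps": [
    [[-0.033,0.025,0],0],
    [[-0.032,0.024,0],0],
    [[0,0,0],0],
    [[0,0,0],0],
    [[0,0,0],0]
  ]
}}

```text
t: 36.4
tool_pos: [0.5176, -0.3239, 0.2025]
orientation: [0.924, 0.383, 0.0, -0.0]
ft_force: [-0.3, -0.3, -0.1]
grip_width: 0.0855
gripper_force: 0.0
```

```bash
python3 g.py 0.5186,-0.3255,0.2 0.5186,-0.3255,0.078
```

```text
t 36.4 pos [ 0.5176 -0.3239  0.2025] xang 45.01 w 0.0855 f [-0.3 -0.3 -0.1]
0.5186,-0.3255,0.2 shift [-0.0004  0.0018  0.0024] rows45 1
0.5186,-0.3255,0.078 shift [-1.00e-04  1.00e-04  1.22e-01] rows45 3
```

Emit:
{"fn": "drive_tool", "kwargs": {
  "steps": [
    [[0,0.001,0.04],0],
    [[0,0,0.04],0],
    [[0,0,0.03],0],
    [[0,0,0.013],0],
    [[0,0,0],0],
    [[0,0,0],0]
  ]
}}

```text
t: 37.0
tool_pos: [0.5195, -0.3254, 0.0804]
orientation: [0.924, 0.383, 0.0, 0.001]
ft_force: [0.6, -0.6, 0.7]
grip_width: 0.0856
gripper_force: 0.0
```

Emit:
{"fn": "drive_tool", "kwargs": {
  "steps": [
    [[0,0,0],0],
    [[0,0,0],0],
    [[0,0,0],0],
    [[0,0,0],0],
    [[0,0,0],0],
    [[0,0,0],0],
    [[0,0,0],0]
  ],
  "hand": 0
}}

```text
t: 37.7
tool_pos: [0.5195, -0.3262, 0.0816]
orientation: [0.924, 0.383, 0.001, 0.001]
ft_force: [-0.5, 0.9, 4.4]
grip_width: 0.0589
gripper_force: 63.4
```

```bash
python3 g.py 0.5186,-0.3255,0.18 0.5698,0.0022,0.18
```

```text
t 37.7 pos [ 0.5195 -0.3262  0.0816] xang 44.98 w 0.0589 f [-0.5  0.9  4.4]
0.5186,-0.3255,0.18 shift [-0.     -0.0008 -0.0984] rows45 3
0.5698,0.0022,0.18 shift [ 0.2679 -0.1956 -0.0005] rows45 8
```

Emit:
{"fn": "drive_tool", "kwargs": {
  "steps": [
    [[0,0,-0.02],0],
    [[0,0,-0.04],0],
    [[0,0,-0.04],0],
    [[0.025,-0.018,0],0],
    [[0.034,-0.025,0],0],
    [[0.035,-0.026,0],0],
    [[0.035,-0.026,0],0],
    [[0.035,-0.026,0],0]
  ]
}}

```text
t: 38.5
tool_pos: [0.549, -0.1227, 0.1803]
orientation: [0.924, 0.382, 0.001, 0.0]
ft_force: [0.9, -0.0, -2.4]
grip_width: 0.0583
gripper_force: 65.0
```

Emit:
{"fn": "drive_tool", "kwargs": {
  "steps": [
    [[0.035,-0.026,0],0],
    [[0.035,-0.025,0],0],
    [[0.034,-0.024,0],0],
    [[0,0,0],0],
    [[0,0,0],0],
    [[0,0,0],0],
    [[0,0,0],0]
  ]
}}

```text
t: 39.2
tool_pos: [0.5692, 0.0012, 0.1795]
orientation: [0.924, 0.382, -0.0, 0.0]
ft_force: [0.1, -0.1, -2.0]
grip_width: 0.0585
gripper_force: 64.9
```

```bash
python3 g.py 0.5698,0.0022,0.18 0.5698,0.0022,0.0816
```

```text
t 39.2 pos [0.5692 0.0012 0.1795] xang 44.9 w 0.0585 f [ 0.1 -0.1 -2. ]
0.5698,0.0022,0.18 shift [ 0.0011 -0.0003 -0.0005] rows45 1
0.5698,0.0022,0.0816 shift [ 0.     -0.      0.0984] rows45 3
```

Emit:
{"fn": "drive_tool", "kwargs": {
  "steps": [
    [[0,0,0.03],0],
    [[0,0,0.035],0],
    [[0,0,0.02],0],
    [[0,0,0.01],0],
    [[0,0,0.003],0],
    [[0,0,0],0],
    [[0,0,0],0]
  ]
}}

```text
t: 39.9
tool_pos: [0.5706, 0.0022, 0.0825]
orientation: [0.924, 0.382, 0.001, 0.001]
ft_force: [-0.0, -0.0, -1.1]
grip_width: 0.0582
gripper_force: 65.0
```

```bash
python3 g.py 0.5698,0.0022,0.079
```

```text
t 39.9 pos [0.5706 0.0022 0.0825] xang 44.97 w 0.0582 f [-0.  -0.  -1.1]
0.5698,0.0022,0.079 shift [-0.0005 -0.0006  0.0035] rows45 1
```

Emit:
{"fn": "drive_tool", "kwargs": {
  "steps": [
    [[0,0,0.002],0],
    [[0,0,0.002],0],
    [[0,0,0],0],
    [[0,0,0],0]
  ]
}}

```text
t: 40.3
tool_pos: [0.5707, 0.0027, 0.0796]
orientation: [0.924, 0.383, 0.002, 0.001]
ft_force: [-1.8, 0.5, 8.5]
grip_width: 0.0586
gripper_force: 66.0
```

Emit:
{"fn": "drive_tool", "kwargs": {
  "steps": [
    [[0,0,0],0],
    [[0,0,0],0],
    [[0,0,0],0],
    [[0,0,0],0],
    [[0,0,-0.01],0],
    [[0,0,-0.04],0],
    [[0,0,-0.045],0],
    [[0,0,-0.035],0]
  ],
  "hand": 1
}}

```text
t: 41.1
tool_pos: [0.57, 0.0025, 0.2102]
orientation: [0.924, 0.383, 0.001, 0.0]
ft_force: [0.6, -0.3, -0.0]
grip_width: 0.0855
gripper_force: 0.0
```

Emit:
{"fn": "drive_tool", "kwargs": {
  "steps": [
    [[-0.025,0.031,0],0],
    [[-0.026,0.032,0],0],
    [[-0.026,0.032,0],0],
    [[-0.026,0.032,0],0],
    [[-0.026,0.032,0],0],
    [[-0.026,0.032,0],0],
    [[-0.026,0.032,0],0],
    [[-0.025,0.03,0],0]
  ]
}}

```text
t: 41.9
tool_pos: [0.6025, -0.324, 0.2079]
orientation: [0.924, 0.382, 0.0, 0.0]
ft_force: [0.4, 0.5, 0.4]
grip_width: 0.0854
gripper_force: 0.0
```

Emit:
{"fn": "drive_tool", "kwargs": {
  "steps": [
    [[0,0,0],0],
    [[0,0,0],0],
    [[0,0,0],0]
  ]
}}

```text
t: 42.2
tool_pos: [0.6023, -0.321, 0.2074]
orientation: [0.924, 0.383, -0.0, -0.001]
ft_force: [-0.3, -0.1, 0.0]
grip_width: 0.0856
gripper_force: 0.0
```

```bash
python3 g.py 0.6032,-0.3217,0.2 0.6032,-0.3217,0.087
```

```text
t 42.2 pos [ 0.6023 -0.321   0.2074] xang 45.01 w 0.0856 f [-0.3 -0.1  0. ]
0.6032,-0.3217,0.2 shift [0.0001 0.0011 0.0074] rows45 1
0.6032,-0.3217,0.087 shift [-0.00e+00  1.00e-04  1.13e-01] rows45 3
```

Emit:
{"fn": "drive_tool", "kwargs": {
  "steps": [
    [[0,0.001,0.04],0],
    [[0,0,0.04],0],
    [[0,0,0.03],0],
    [[0,0,0.011],0],
    [[0,0,0],0],
    [[0,0,0],0]
  ]
}}

```text
t: 42.8
tool_pos: [0.6045, -0.3225, 0.0878]
orientation: [0.924, 0.383, 0.001, 0.001]
ft_force: [0.3, -0.2, 0.4]
grip_width: 0.0854
gripper_force: 0.0
```

Emit:
{"fn": "drive_tool", "kwargs": {
  "steps": [
    [[0,0,0],0],
    [[0,0,0],0],
    [[0,0,0],0],
    [[0,0,0],0],
    [[0,0,0],0],
    [[0,0,0],0],
    [[0,0,0],0]
  ],
  "hand": 0
}}

```text
t: 43.5
tool_pos: [0.6042, -0.323, 0.0889]
orientation: [0.924, 0.383, 0.001, 0.001]
ft_force: [-0.4, 2.7, 5.6]
grip_width: 0.0595
gripper_force: 63.0
```

```bash
python3 g.py 0.6032,-0.3217,0.19 0.5617,-0.0833,0.19
```

```text
t 43.5 pos [ 0.6042 -0.323   0.0889] xang 44.98 w 0.0595 f [-0.4  2.7  5.6]
0.6032,-0.3217,0.19 shift [ 0.0004 -0.0013 -0.1011] rows45 3
0.5617,-0.0833,0.19 shift [ 0.1392 -0.198  -0.0004] rows45 6
```

Rest height in the crate will be about z = 0.087.

Emit:
{"fn": "drive_tool", "kwargs": {
  "steps": [
    [[0,0,-0.02],0],
    [[0,0,-0.04],0],
    [[0,0,-0.04],0],
    [[0.02,-0.028,0],0],
    [[0.025,-0.035,0],0],
    [[0.025,-0.036,0],0],
    [[0.025,-0.036,0],0],
    [[0.025,-0.036,0],0]
  ]
}}

```text
t: 44.3
tool_pos: [0.5668, -0.1156, 0.1872]
orientation: [0.924, 0.382, 0.001, 0.0]
ft_force: [0.5, 0.1, -2.3]
grip_width: 0.0595
gripper_force: 65.4
```

Emit:
{"fn": "drive_tool", "kwargs": {
  "steps": [
    [[0.02,-0.028,0],0],
    [[0,0,0],0],
    [[0,0,0],0],
    [[0,0,0],0],
    [[0,0,0],0]
  ]
}}

```text
t: 44.8
tool_pos: [0.5621, -0.0843, 0.1865]
orientation: [0.924, 0.382, 0.0, 0.0]
ft_force: [0.4, 0.2, -1.9]
grip_width: 0.0594
gripper_force: 65.5
```

```bash
python3 g.py 0.5617,-0.0833,0.19 0.5617,-0.0833,0.089
```

```text
t 44.8 pos [ 0.5621 -0.0843  0.1865] xang 44.92 w 0.0594 f [ 0.4  0.2 -1.9]
0.5617,-0.0833,0.19 shift [ 0.0004 -0.001  -0.0035] rows45 1
0.5617,-0.0833,0.089 shift [-0.00e+00 -1.00e-04  1.01e-01] rows45 3
```

Emit:
{"fn": "drive_tool", "kwargs": {
  "steps": [
    [[0,0,0.03],0],
    [[0,0,0.035],0],
    [[0,0,0.02],0],
    [[0,0,0.01],0],
    [[0,0,0.003],0],
    [[0,0,0],0],
    [[0,0,0],0]
  ]
}}

```text
t: 45.5
tool_pos: [0.5628, -0.0836, 0.0894]
orientation: [0.924, 0.382, 0.001, 0.001]
ft_force: [0.3, -0.1, -1.3]
grip_width: 0.0596
gripper_force: 65.7
```

```bash
python3 g.py 0.5617,-0.0833,0.0865
```

```text
t 45.5 pos [ 0.5628 -0.0836  0.0894] xang 44.97 w 0.0596 f [ 0.3 -0.1 -1.3]
0.5617,-0.0833,0.0865 shift [-0.0006 -0.001   0.0029] rows45 1
```

Lower, release, rise and move aside to look at the result.

Emit:
{"fn": "drive_tool", "kwargs": {
  "steps": [
    [[0,-0.001,0.002],0],
    [[0,0,0.001],0],
    [[0,0,0],0],
    [[0,0,0],0]
  ]
}}

```text
t: 45.9
tool_pos: [0.5618, -0.0823, 0.0868]
orientation: [0.924, 0.383, 0.001, 0.001]
ft_force: [-1.4, 0.9, 5.8]
grip_width: 0.0595
gripper_force: 65.4
```

Emit:
{"fn": "drive_tool", "kwargs": {
  "steps": [
    [[0,0,0],0],
    [[0,0,0],0],
    [[0,0,0],0],
    [[0,0,0],0],
    [[0,0,-0.01],0],
    [[0,0,-0.04],0],
    [[0,0,-0.045],0],
    [[0,0,-0.035],0]
  ],
  "hand": 1
}}

```text
t: 46.7
tool_pos: [0.5615, -0.0825, 0.2183]
orientation: [0.924, 0.383, 0.001, 0.001]
ft_force: [0.5, -1.2, 0.1]
grip_width: 0.0854
gripper_force: 0.0
```

Emit:
{"fn": "drive_tool", "kwargs": {
  "steps": [
    [[-0.035,0.02,0],0],
    [[-0.035,0.02,0],0],
    [[-0.035,0.02,0],0],
    [[-0.035,0.02,0],0],
    [[-0.035,0.02,0],0],
    [[-0.035,0.02,0],0],
    [[-0.035,0.02,0],0],
    [[0,0,0],0]
  ]
}}

```text
t: 47.5
tool_pos: [0.4855, -0.3599, 0.216]
orientation: [0.925, 0.38, -0.0, 0.002]
ft_force: [-0.7, 0.4, -0.8]
grip_width: 0.0856
gripper_force: 0.0
```

```bash
python3 g.py; python3 look.py 6; python3 - <<'E'
from h import *
from scipy.optimize import least_squares
boxes={"pot":{"top":(250,155,292,198),"scene":(350,252,395,310)},"jar":{"top":(294,157,334,210),"scene":(301,248,346,315)},"can":{"top":(338,157,382,212),"scene":(245,240,293,318)}}
Z={"pot":.095,"jar":.112,"can":.130}
for o in Z:
  for n in("top","scene"):
    out=[]
    for k in("0","6"):
      d=load(n+k+".npz");h=cv2.cvtColor(d["frame"],cv2.COLOR_BGR2HSV)
      lo,hi=((0,135,0),(13,255,255)) if o=="pot" else (((0,0,0),(180,62,255)) if n=="scene" else ((0,0,135),(180,45,255)))
      P=plane(d,big(cv2.inRange(h,np.array(lo),np.array(hi)),boxes[o][n]).reshape(-1,2),Z[o]);cam=(-d["R"].T@d["t"])[:2];c=P.mean(0)
      for i in range(6):
        u=(c-cam)/np.linalg.norm(c-cam);q=P[(P-c)@u>0]
        c=least_squares(lambda x:np.hypot(*(q-x[:2]).T)-x[2],[*c,.03],loss="soft_l1",f_scale=.001).x[:2]
      out.append(c)
    print(o,n,"moved mm",((out[1]-out[0])*1000).round(1))
E
python3 -c "
import cv2,numpy as np
b=cv2.imread('pics/scene6.png')[170:390,220:560];a=cv2.imread('pics/top6.png')[95:300,110:400]
c=np.zeros((470,800,3),np.uint8);c[:259,:400]=cv2.resize(b,(400,259));c[:283,400:]=cv2.resize(a,(400,283));cv2.imwrite('pics/c6.png',c[:290])"
```

```text
t 47.5 pos [ 0.4855 -0.3599  0.216 ] xang 44.72 w 0.0856 f [-0.7  0.4 -0.8]
pot top moved mm [-1.3  2.7]
pot scene moved mm [-1.9  2.5]
jar top moved mm [-1.   0.2]
jar scene moved mm [1.2 0.8]
can top moved mm [-0.8  1.8]
can scene moved mm [-0.   1.7]
```

View pics/c6.png

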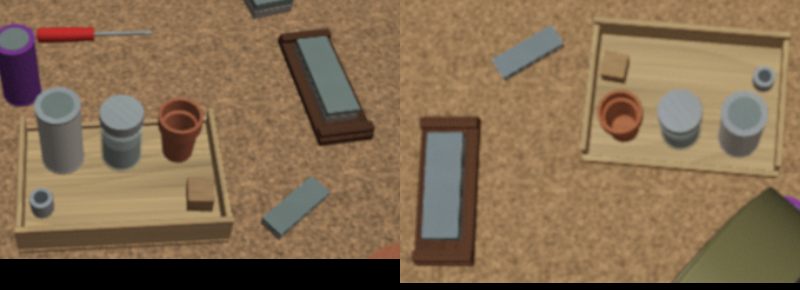

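The pot, jar and can are upright in the crate within 3 mm of their starts. The stone lies centred between the holder's stops, and carton and socket are in place. I hand the job in.

```bash
python3 -c "
from station import env;print(env.job_done())"
```

```text
the job is handed in; nothing more can be done
None
```

I handed the job in at about 47 s: the stone lies flat and centred in the holder, the pot, jar and can stand upright about 3 mm or less from where they started, and the carton and socket look unmoved in the pictures; the hand-in returned no verdict.

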